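# Seat the modules and shut the ratcheted tester lid

## Robot

A 6-joint arm with a two-finger parallel gripper is mounted at the origin on a cart in front of the work surface, level with it; the furniture and walls round the work are solid. World frame = base frame: x ahead of the robot, y to its left, z up, the work surface at z = 0. Lengths are in m, angles in rad, forces in N, time in s.
With the tool pointing down it reaches from about 0.325 to 0.85 m from the base axis. Payload 15.5 kg.
Tool frame: the origin (TCP) lies at the very end of the fingers, on their centre line; the grasp point (between the pads) lies 19 mm behind it; z points along the fingers, y is the line along which they close (so a half turn about z gives the same grasp; the last joint's range is limited). The gripper opens to 91 mm and grips with 3 to 60 N. Pads are 32 mm wide; open, the fingers measure 118 mm over their backs; the gripper's body (76 mm by 178 mm) begins 60 mm behind the grasp point.
Start: joints at [1.012, 0.494, 1.345, -0, 1.302, -0.096], TCP at [0.28, 0.559, 0.214] pointing down, gripper open.
Joint ranges: [-2.91, 2.91], [-0.82, 2.16], [0.22, 2.67], [-1.22, 4.37], [0.12, 2.79], [-3.08, 3.08]. Speed limits (rad/s): [1.89, 1.89, 2.57, 3.01, 3.01, 3.01].

## Interface

Orientations are given as [roll, pitch, yaw] about the fixed x, y, z axes, in that order (R = Rz(yaw) Ry(pitch) Rx(roll)).
In Python, from station import env, get_image gives the robot as it stands. The module is installed in compiled form; this text tells all that it offers.
- The arm moves only by the shell command python3 -m crank 'ROWS' [OPENING]. ROWS is JSON, a list of rows, each an object with "linear": the shift along the tool's x, y, z in mm, a list of three; "spin": the turn about the tool's z in rad. In form: [{"linear": [tx, ty, tz], "spin": spin}, ...]. A call has exactly 5 rows; each row is the pose to reach, as a shift and turn from the pose commanded when the call began, along the tool's axes at that moment; what a row does not reach only later rows make up. A row lasts 1/8 s, in which the tool goes at most 62.5 mm and 10.7 degrees, less where a joint would pass 70% of its speed; a pose out of reach is approached as far as the arm can. A call with a gripper value outside its range is refused whole. OPENING is the closure in counts, from 0 (fully open) to 255 (shut), set as the call begins (- or left out, the last holds). The fingers move at their own pace and stop on an object; the grip force is fixed at half the most. Time passes only in rows, so rows that repeat a pose let the fingers close, or fill a call up. It gives the time, the measured TCP pose, the force, the opening and the grip force at its end, in the units of the state.
- env.observe(): the state, without advancing time (a new reading comes with each control period).
- get_image(name): name is "side" or "top" or "wrist"; returns a dict with "image" (480x640x3 uint8, red, green, blue), "fx", "fy", "cx", "cy" (pixels), "R" (3x3) and "t" (3): a world point X has camera coordinates R X + t. Camera axes: x right, y down, z forward; pixel columns grow to the right and rows downward; lengths in m; the calibration is good to about 2 mm. A picture is of the moment at which its call begins. There is no depth.
- env.sign_off(): hands the job in; it is judged then, once.
The state is a dict: "clock": time; "joint_positions": joint angles; "joint_velocities": joint speeds; "tau": joint torques, N m; "ee_pos": TCP position; "tcp_rot": TCP orientation; "wrist_force": force on the tool from outside, world axes, zero at the start; "moment": the same for the moment, N m; "grip_width": opening from 0.0 (shut) to 1.0 (fully open); "gripper_force": force on a finger pad.
Only numpy, scipy, OpenCV 4.12 (cv2) and the standard library are available. Lean on these libraries where they do the work, as an engineer would, in place of code of your own. Each camera call takes 0.05 s, during which the arm holds its last target. There are 200 camera calls.

## Task

Get the module tester on the bench ready to run: with its lid still standing open, press all three plug-in modules fully home in their sockets. Then take the screwdriver and lift the ratchet pawl on the tester's right side with its blade, not with your fingers, keeping it up until the lid has come right down past the ratchet; lay the screwdriver flat on the bench again and press the lid's front edge down until the spring catch holds it fully shut. Leave the mug, aerosol can, tape roll and white probe pen where they are.

Things in the scene. Friction and masses are not known exactly. Their poses are not given: they have to be found in the camera images.
- tester: Grey metal module tester fixed to the bench; origin on the bench under its middle; own x points from its front (catch) to its rear (lid hinge), away from the robot at yaw 0; own y to the left, z up. Box 156 x 180 mm (own x -76 to 80, y -90 to 90 mm), aluminium deck 60 mm high. Lid hinge axis along own y at x 55, z 75.
- module_a_top (a point): Centre of the top face of the left module (tester's own x -30, y +56). Each module is a grey block with black cap, top 50 x 42 mm, guided straight up and down; it is tight in its socket (about 8 N to move) and stays where it is left. Fully home its top is 66 mm above the bench.
- module_b_top (a point): The same for the middle module (own x -30, y 0).
- module_c_top (a point): The same for the right module (own x -30, y -56).
- module_a (a joint): Depth of the left module in m: 0 = stands 14 mm proud, 0.014 = fully home against its stop.
- module_b (a joint): The same for the middle module.
- module_c (a joint): The same for the right module.
- ratchet (a point): Centre of the steel ratchet wheel on the lid's shaft, right of the box (own x 55, y -125, z 75 mm); its teeth reach 46 mm from the axis. In the same plane the pawl is held between two cheeks of a dark post at own x -45 (18 mm along x, y -111 to -139, 128 mm high).
- catch_nose (a point): Nose of the spring catch at the front centre of the tester: a steel plate 44 mm wide at own x -87, sloped nose up to 96 mm high, that yields forward and snaps over the lid's front tongue.
- lid (a joint): Angle of the lid in rad: 0 = shut, 1.45 = as found, nearly upright on the first ratchet tooth (more teeth at 1.20 and 0.95). With the pawl clear it sinks by itself, damped, in one to three seconds and stops on the catch at about 0.1 (front edge 12 mm too high); 5 to 15 N down on the front bar snaps it shut.
- lid_press (a point): Where to press the lid: on its outer (top) face, centre line, on the front bar, 105 mm from the hinge axis, 25 mm behind the front edge. The lid is an aluminium frame with clear window, 130 mm deep, 180 wide, 12 thick, 0.35 kg; shut, its top face is 81 mm above the bench.
- pawl (a joint): Angle of the pawl in rad: 0 = dropped onto the ratchet, grows as it is lifted (max 0.8); above about 0.15 it is clear of the teeth. It falls back by its own weight (about 1 N at the lift point).
- pawl_lift (a point): Where the blade lifts the pawl: on its underside, 32 mm behind its pivot, mid width. Pawl: dark steel bar 100 long, 14 wide, 8 mm thick along own x from its pivot (x -45, y -125, z 117) to the ratchet; underside 111 mm high when down. Below it and to the right is 60 mm free; the lid comes down 35 mm to the left of this point.
- screwdriver: Screwdriver 183 mm long, 60 g, lying flat on the bench; origin at mid length on its underside, own y along its length. Yellow handle from own y +8 to +92 mm, 22 mm wide, 21 mm high; round steel blade 5 mm thick from y +8 to its tip at y -92, its axis 11 mm above the underside.
- probe: Bystander: thick white nylon probe pen 124 mm long, 20 mm thick, lying on the bench; long axis own y, origin mid length on its underside.
- mug: Bystander: mug 101 mm high, 81 mm wide, 113 mm with its handle, in front of the tester; origin in the middle under it.
- aerosol: Bystander: upright aerosol can, 66 mm across, 189 mm high, close to the tester's left side; origin under its middle.
- tape: Bystander: roll of tape 94 mm across, 25 mm high, lying flat; origin under its middle.

How it is judged:
By the outcome, as a careful person would: the job done as asked, in the order asked, and still so for the second after the job is handed in, with the robot touching nothing.
It also fails if it takes over 72 s, if anything falls off the work surface, if the arm or the gripper's body presses on something with over 40 N, if the wrist force passes 120 N, or if a joint passes its speed limit or range.

## Working session

There is one attempt and no reset: what is moved stays moved. The work goes in short steps, Python scripts to look and compute and a shell command to move; the robot and the scene stay as the last step left them, time stands still between calls to the robot, and variables do not carry over. Pictures are saved under pics/ and viewed, at most 10 in all, crops included, and the job is handed in when it is done.

```bash
mkdir -p pics
cat > h.py <<'E'
import numpy as np, cv2
from station import env, get_image
def snap(n,f):
    d=get_image(n); cv2.imwrite('pics/'+f,cv2.cvtColor(d['image'],cv2.COLOR_RGB2BGR)); np.savez('pics/'+f+'.npz',**d); return d
def ray(d,u,v):
    R=np.array(d['R']);t=np.array(d['t']);c=-R.T@t
    w=R.T@np.array([(u-d['cx'])/d['fx'],(v-d['cy'])/d['fy'],1.]);return c,w/np.linalg.norm(w)
def onz(d,u,v,z):
    c,w=ray(d,u,v);return c+w*(z-c[2])/w[2]
def proj(d,X):
    p=np.array(d['R'])@np.array(X)+np.array(d['t']);return d['fx']*p[0]/p[2]+d['cx'],d['fy']*p[1]/p[2]+d['cy']
E
python3 - <<'E'
from h import *
a=snap('top','top0.png');b=snap('side','side0.png')
for d in(a,b): print(-np.array(d['R']).T@d['t'],d['R'],d['fx'])
print(env.observe())
E
```

```text
[ 0.32435667 -0.01183186  1.25340853] [[ 0.02241519 -0.99971218 -0.00855091]
 [-0.98684499 -0.02075531 -0.16033148]
 [ 0.16010785  0.01203229 -0.98702619]] 503.0377070085569
[ 0.22941915 -0.91018216  0.45615548] [[ 0.96393008 -0.26591049  0.01141963]
 [-0.08470907 -0.34718131 -0.9339644 ]
 [ 0.25231561  0.89930904 -0.35718354]] 439.6441823863079
{'clock': 0.1, 'joint_positions': array([ 1.01152154e+00,  4.94158518e-01,  1.34605122e+00,  2.46241656e-05,
        1.30251930e+00, -9.54986215e-02]), 'joint_velocities': array([-0.00024919, -0.00076821, -0.00165057,  0.00141447,  0.0008013 ,
        0.00066416]), 'tau': array([ 2.78223699e-03, -8.80246925e+01, -3.82538009e+01,  7.09624775e-02,
        4.82678600e-02, -1.69533241e-04]), 'ee_pos': array([0.27938763, 0.55869655, 0.21338068]), 'tcp_rot': array([-3.14046372e+00, -1.31985346e-04,  2.67780987e+00]), 'wrist_force': array([0.43439962, 0.49715593, 0.13242875]), 'moment': array([-0.01140136, -0.06218733, -0.0219672 ]), 'gripper_force': 0.0, 'grip_width': 1.002457729218088}
```

View pics/top0.png

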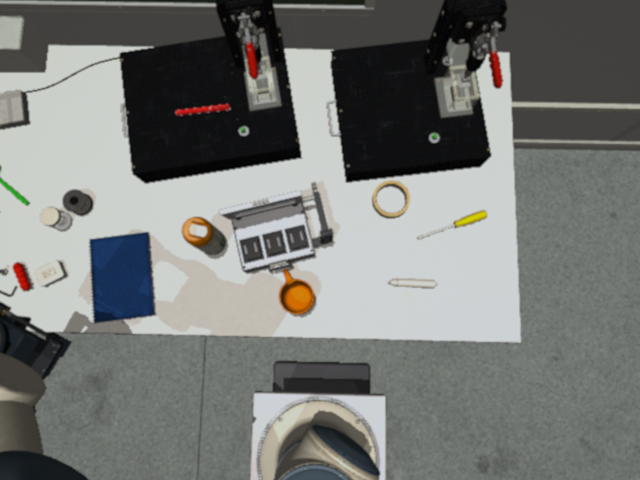

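View pics/side0.png

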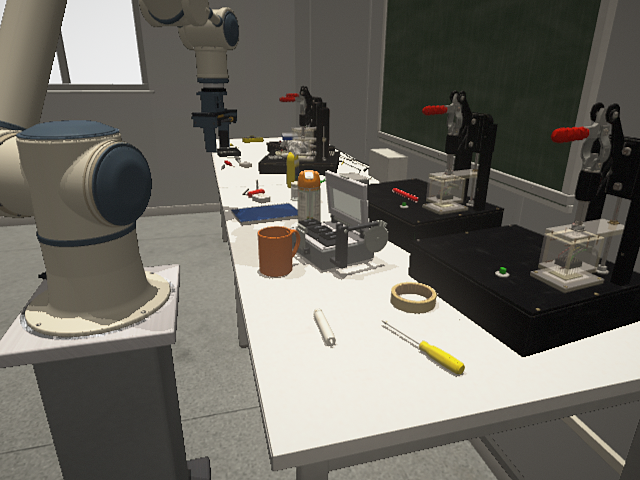

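The top view shows the tester around (275,235) with its three modules at (252,248), (275,243) and (297,238). The pawl and ratchet are at (320,215), the screwdriver runs from (418,238) to (487,213), the mug is at (297,295) and the pen at (412,283). The side view shows the lid open. I'll enlarge a crop of the tester.

Run:
```python
from h import *
a=dict(np.load('pics/top0.png.npz'));im=cv2.imread('pics/top0.png')
c=cv2.resize(im[175:325,180:340],None,fx=5,fy=5,interpolation=cv2.INTER_CUBIC)[:600]
s=im[175:315,180:340];cv2.imwrite('pics/crop.png',cv2.resize(im[180:300,190:340],None,fx=5,fy=5,interpolation=cv2.INTER_CUBIC))
hsv=cv2.cvtColor(im,cv2.COLOR_BGR2HSV)
m=cv2.inRange(hsv,(22,120,90),(35,255,255));m[:,:400]=0;m[:200]=0;m[240:]=0
ys,xs=np.nonzero(m);print('handle',len(xs),xs.min(),xs.max())
P=np.array([onz(a,x,y,.0105)[:2] for x,y in zip(xs,ys)])
r=cv2.fitLine(P.astype(np.float32),cv2.DIST_L2,0,.01,.01).ravel();t=(P-r[2:])@r[:2];print(r,t.min(),t.max(),P.mean(0))
print('tip',onz(a,418,238,.011))
# modules: dark blobs
g=cv2.cvtColor(im,cv2.COLOR_BGR2GRAY);k=(g<70).astype(np.uint8);k[:225]=0;k[270:]=0;k[:,:235]=0;k[:,316:]=0
n,l,st,ce=cv2.connectedComponentsWithStats(k)
for i in range(1,n):
  if st[i,4]>40: print(st[i],ce[i],onz(a,*ce[i],.08))
# orange mug, pen, tape
m=cv2.inRange(hsv,(5,120,60),(18,255,255))
for nm,(x0,x1,y0,y1) in dict(mug=(270,325,265,320),aero=(175,235,210,260)).items():
  q=np.argwhere(m[y0:y1,x0:x1]);print(nm,q.min(0)+[y0,x0],q.max(0)+[y0,x0])
```

```text
handle 226 455 486
[ 0.36485323 -0.931065    0.58431226 -0.3726002 ] -0.04290582804095486 0.039556946224984506 [ 0.58431225 -0.37260019]
tip [ 0.53142871 -0.23902385  0.011     ]
[286 226  22  24 277] [296.68231047 238.09747292] [0.51367417 0.05990266 0.08      ]
[264 232  21  24 288] [274.13194444 243.80555556] [0.49890661 0.11274294 0.08      ]
[241 237  22  24 298] [251.54026846 249.08724832] [0.48519392 0.16557255 0.08      ]
[281 254  33  14  70] [296.42857143 260.        ] [0.46158622 0.05892723 0.08      ]
mug [269 279] [314 314]
aero [217 183] [246 212]
```

View pics/crop.png

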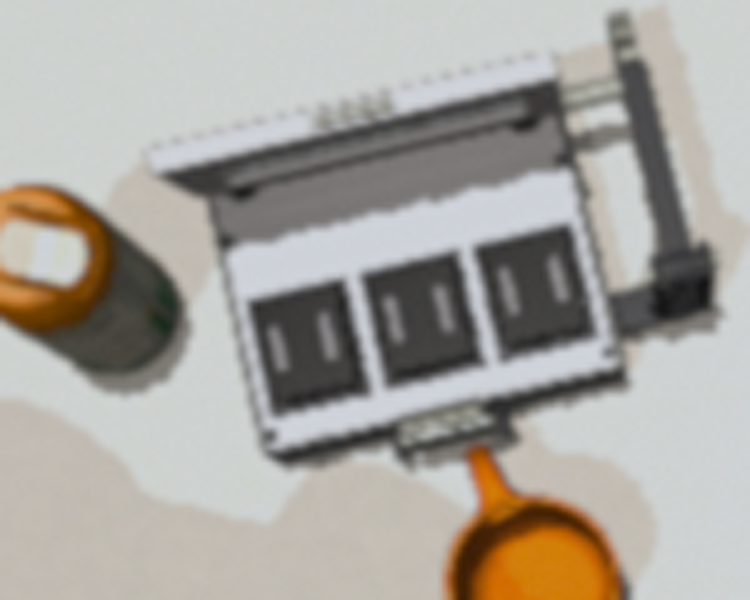

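The crop shows the tester turned about 15°, with the post at full-image pixel (327,237) and the ratchet at about (315,190). The aerosol is to the left, with its top near (194,231), and the mug is in front of the catch. I'll check these against the predicted tester frame.

```bash
cat >> h.py <<'E'
YAW=.263;O=np.array([.529,.120,0]);c_,s_=np.cos(YAW),np.sin(YAW)
T=np.array([[c_,-s_,0],[s_,c_,0],[0,0,1]])
def w(x,y,z): return O+T@(np.array([x,y,z])/1000.)
def own(X): return (T.T@(np.array(X)-O))*1000
def go(target,yaw=None):
    s=env.observe();R=cv2.Rodrigues(np.zeros(3))[0]
    from scipy.spatial.transform import Rotation as Q
    R=Q.from_euler('xyz',s['tcp_rot']).as_matrix();d=R.T@(np.array(target)-s['ee_pos'])*1000
    y=s['tcp_rot'][2];sp=None if yaw is None else -((yaw-y+np.pi)%(2*np.pi)-np.pi)
    print('clk',s['clock'],'pos',s['ee_pos'].round(4),'yaw',round(y,3),'F',s['wrist_force'].round(1),'-> linear',d.round(1),'spin',sp)
E
python3 - <<'E'
from h import *
a=dict(np.load('pics/top0.png.npz'));b=dict(np.load('pics/side0.png.npz'))
print('post',own(onz(a,327,237,.128)),'expect -45 -125')
print('box fr',own(onz(a,190+620/5,180+370/5,.06)),'fl',own(onz(a,190+268/5,180+450/5,.06)),'expect -76,-+90')
print('aero',own(onz(a,194.5,231,.185)), 'mug rim',own(onz(a,297.5,298,.1)))
for p in [(-45,-125,128),(55,-125,75),(-30,-56,80),(-13,-125,111)]: print(p,proj(a,w(*p)),proj(b,w(*p)))
go(w(-32,0,260),3.405)
E
```

```text
post [ -52.68913292 -122.21419682  128.        ] expect -45 -125
box fr [-74.4127048  -85.04302334  60.        ] fl [-71.59809626  86.89135349  60.        ] expect -76,-+90
aero [ 19.62338422 155.10798041 185.        ] mug rim [-168.94074939  -24.27153471  100.        ]
(-45, -125, 128) (np.float64(327.3779734912423), np.float64(233.4647545965417)) (np.float64(340.4509729936355), np.float64(224.77342423649594))
(55, -125, 75) (np.float64(317.2999994858465), np.float64(197.4193452328108)) (np.float64(374.81420330809254), np.float64(238.9353976695752))
(-30, -56, 80) (np.float64(297.44459553541896), np.float64(237.73070608043264)) (np.float64(330.04786295298317), np.float64(234.16409608999507))
(-13, -125, 111) (np.float64(324.02474954711806), np.float64(221.47461869722082)) (np.float64(351.9360058570094), np.float64(229.52317996560393))
clk 0.1 pos [0.2794 0.5587 0.2134] yaw 2.678 F [0.4 0.5 0.1] -> linear [-395.6 -302.   -46.3] spin -0.7271901315349973
```

```bash
python3 -m crank '[{"linear":[0,0,-50],"spin":0},{"linear":[-45,-35,-50],"spin":-0.18},{"linear":[-90,-70,-50],"spin":-0.36},{"linear":[-135,-105,-50],"spin":-0.54},{"linear":[-180,-140,-50],"spin":-0.727}]'
python3 - <<'E'
from h import *
go(w(-34,0,150),3.405)
E
```

```text
clock: 0.72
ee_pos: [0.3755, 0.3585, 0.2638]
tcp_rot: [-3.141, -0.0, -2.909]
wrist_force: [0.6, -0.1, -0.1]
grip_width: 0.999
gripper_force: 0.0
clk 0.725 pos [0.3755 0.3585 0.2638] yaw -2.909 F [ 0.6 -0.1 -0.1] -> linear [ -60.5 -268.5  113.8] spin -0.031087487789804413
```

```bash
python3 -m crank '[{"linear":[-12,-60,0],"spin":0},{"linear":[-24,-120,0],"spin":0},{"linear":[-36,-180,0],"spin":0},{"linear":[-51,-235,0],"spin":0},{"linear":[-51,-264,0],"spin":0}]'
python3 -m crank '[{"linear":[0,0,0],"spin":0},{"linear":[0,0,0],"spin":0},{"linear":[0,0,60],"spin":0},{"linear":[0,0,110],"spin":0},{"linear":[0,0,150],"spin":0}]'
python3 - <<'E'
from h import *
go(w(-34,0,80),3.405)
d=snap('wrist','w1.png');print(own(env.observe()['ee_pos']))
E
```

```text
clock: 1.35
ee_pos: [0.4852, 0.1119, 0.2637]
tcp_rot: [-3.141, -0.0, -2.917]
wrist_force: [-1.1, 0.1, -0.4]
grip_width: 1.001
gripper_force: 0.0
clock: 1.98
ee_pos: [0.4833, 0.1155, 0.1123]
tcp_rot: [3.141, -0.001, -2.914]
wrist_force: [0.5, 0.3, -0.4]
grip_width: 1.002
gripper_force: 0.0
clk 1.975 pos [0.4833 0.1155 0.1123] yaw -2.914 F [ 0.5  0.3 -0.4] -> linear [-11.6  -7.1  32.3] spin -0.03533406771917136
[-47.48555128   7.74854284 108.42254095]
```

View pics/w1.png

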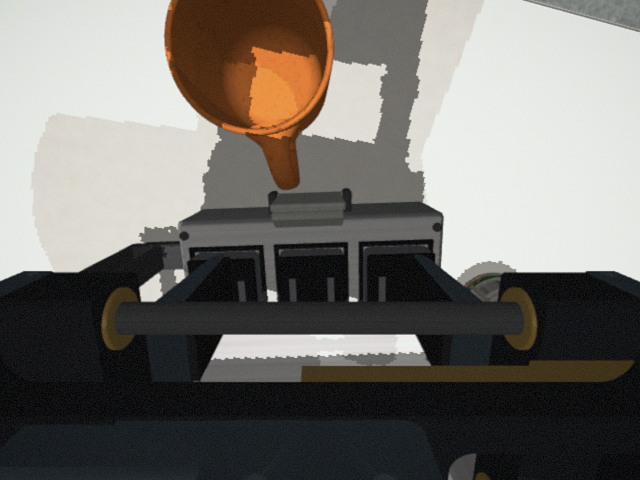

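The wrist view shows the open fingers straddling the middle module, above the outer two. The mug handle at (285,170) and the catch at (310,205) are clear.

```bash
python3 -m crank '[{"linear":[-12,-7,0],"spin":-0.035},{"linear":[-12,-7,15],"spin":-0.035},{"linear":[-12,-7,25],"spin":-0.035},{"linear":[-12,-7,28],"spin":-0.035},{"linear":[-12,-7,28],"spin":-0.035}]'
python3 - <<'E'
from h import *
go(w(-34,0,66),3.405);print(own(env.observe()['ee_pos']))
E
```

```text
clock: 2.65
ee_pos: [0.497, 0.1104, 0.0859]
tcp_rot: [3.141, -0.0, -2.88]
wrist_force: [-0.1, 0.4, -0.2]
grip_width: 1.001
gripper_force: 0.0
clk 2.65 pos [0.497  0.1104 0.0859] yaw -2.88 F [-0.1  0.4 -0.2] -> linear [ 0.6  1.  19.9] spin -0.001936516063533844
[-33.36063727  -0.97313211  85.86530287]
```

```bash
python3 -m crank '[{"linear":[0,1,6],"spin":0},{"linear":[0,1,10],"spin":0},{"linear":[0,1,14],"spin":0},{"linear":[0,1,18],"spin":0},{"linear":[0,1,20],"spin":0}]'
python3 -m crank '[{"linear":[0,0,0.5],"spin":0},{"linear":[0,0,0.5],"spin":0},{"linear":[0,0,1],"spin":0},{"linear":[0,0,1],"spin":0},{"linear":[0,0,1],"spin":0}]'
```

```text
clock: 3.28
ee_pos: [0.4974, 0.1114, 0.0664]
tcp_rot: [3.142, 0.001, -2.88]
wrist_force: [-3.9, 1.3, 14.9]
grip_width: 1.001
gripper_force: 7.7
clock: 3.9
ee_pos: [0.4974, 0.1114, 0.0661]
tcp_rot: [-3.142, 0.001, -2.88]
wrist_force: [-5.9, -0.3, 31.6]
grip_width: 1.002
gripper_force: 15.6
```

```bash
python3 -m crank '[{"linear":[0,0,0.5],"spin":0},{"linear":[0,0,0.5],"spin":0},{"linear":[0,0,0.5],"spin":0},{"linear":[0,0,0.5],"spin":0},{"linear":[0,0,0],"spin":0}]'
python3 -m crank '[{"linear":[0,0,-15],"spin":0},{"linear":[0,0,-45],"spin":0},{"linear":[0,0,-45],"spin":0},{"linear":[0,0,-45],"spin":0},{"linear":[0,0,-45],"spin":0}]' 255
python3 - <<'E'
from h import *
go(w(-34,0,84),3.405)
E
```

```text
clock: 4.53
ee_pos: [0.4974, 0.1114, 0.0661]
tcp_rot: [-3.142, 0.002, -2.88]
wrist_force: [-4.6, 0.6, 21.6]
grip_width: 1.0
gripper_force: 10.6
clock: 5.15
ee_pos: [0.4967, 0.1112, 0.1093]
tcp_rot: [3.141, -0.001, -2.88]
wrist_force: [-0.3, -0.2, -0.1]
grip_width: 0.48
gripper_force: 0.0
clk 5.15 pos [0.4967 0.1112 0.1093] yaw -2.88 F [-0.3 -0.2 -0.1] -> linear [ 0.5  0.1 25.3] spin -0.0019026259457195493
```

```bash
python3 -m crank '[{"linear":[0,0,0],"spin":0},{"linear":[0,0,0],"spin":0},{"linear":[0,0,0],"spin":0},{"linear":[0,0,10],"spin":0},{"linear":[0,0,24],"spin":0}]'
python3 -m crank '[{"linear":[0,0,6],"spin":0},{"linear":[0,0,10],"spin":0},{"linear":[0,0,14],"spin":0},{"linear":[0,0,18],"spin":0},{"linear":[0,0,20],"spin":0}]'
python3 -m crank '[{"linear":[0,0,0.5],"spin":0},{"linear":[0,0,0.5],"spin":0},{"linear":[0,0,1],"spin":0},{"linear":[0,0,1],"spin":0},{"linear":[0,0,1],"spin":0}]'
```

```text
clock: 5.78
ee_pos: [0.4972, 0.1112, 0.0852]
tcp_rot: [-3.142, 0.0, -2.88]
wrist_force: [-0.7, 0.4, -0.1]
grip_width: 0.005
gripper_force: 0.0
clock: 6.4
ee_pos: [0.4966, 0.1112, 0.066]
tcp_rot: [3.142, -0.001, -2.88]
wrist_force: [-13.4, -2.7, 47.0]
grip_width: 0.006
gripper_force: 23.4
clock: 7.02
ee_pos: [0.4966, 0.1112, 0.066]
tcp_rot: [-3.142, -0.0, -2.88]
wrist_force: [-10.4, -1.3, 34.1]
grip_width: 0.0
gripper_force: 17.4
```

All three modules are home, with z holding at 66 mm against the force. Next is the screwdriver.

```bash
python3 -m crank '[{"linear":[0,0,-50],"spin":0},{"linear":[0,0,-100],"spin":0},{"linear":[0,0,-160],"spin":0},{"linear":[0,0,-200],"spin":0},{"linear":[0,0,-200],"spin":0.1}]' 0
python3 - <<'E'
from h import *
snap('top','top1.png');go([.577,-.354,.1],1.944)
E
```

```text
clock: 7.65
ee_pos: [0.4987, 0.1114, 0.2681]
tcp_rot: [-3.141, 0.006, -2.982]
wrist_force: [0.3, 0.3, -0.9]
grip_width: 0.524
gripper_force: 0.0
clk 7.7 pos [0.4979 0.1113 0.2664] yaw -2.988 F [-0.6  0.9 -1.2] -> linear [  -6.6 -472.   166.5] spin 1.3510280219660178
```

```bash
python3 -m crank '[{"linear":[0,-55,0],"spin":0.18},{"linear":[0,-110,0],"spin":0.36},{"linear":[-3,-165,0],"spin":0.54},{"linear":[-5,-220,0],"spin":0.72},{"linear":[-6,-275,0],"spin":0.9}]'
python3 - <<'E'
from h import *
go([.577,-.354,.1],1.944)
E
```

```text
clock: 8.32
ee_pos: [0.5472, -0.161, 0.2643]
tcp_rot: [-3.141, -0.001, 2.399]
wrist_force: [1.8, 1.1, 0.5]
grip_width: 1.0
gripper_force: 0.0
clk 8.325 pos [ 0.5472 -0.161   0.2643] yaw 2.399 F [1.8 1.1 0.5] -> linear [-152.6 -122.   164.2] spin 0.45473240177265195
```

```bash
python3 -m crank '[{"linear":[-40,-32,0],"spin":0.15},{"linear":[-80,-64,40],"spin":0.3},{"linear":[-115,-95,80],"spin":0.45},{"linear":[-150,-120,120],"spin":0.455},{"linear":[-150,-120,160],"spin":0.455}]'
python3 -m crank '[{"linear":[0,0,0],"spin":0},{"linear":[0,0,0],"spin":0},{"linear":[0,0,0],"spin":0},{"linear":[0,0,0],"spin":0},{"linear":[0,0,0],"spin":0}]'
python3 - <<'E'
from h import *
go([.577,-.354,.003],1.944);d=snap('wrist','w2.png')
im=d['image'];hsv=cv2.cvtColor(im,cv2.COLOR_RGB2HSV);m=cv2.inRange(hsv,(22,120,90),(35,255,255))
ys,xs=np.nonzero(m);P=np.array([onz(d,x,y,.0105)[:2] for x,y in zip(xs,ys)]);print(len(xs),P.mean(0),cv2.fitLine(P.astype(np.float32),cv2.DIST_L2,0,.01,.01).ravel())
E
```

```text
clock: 8.95
ee_pos: [0.5772, -0.3518, 0.1024]
tcp_rot: [-3.141, 0.0, 1.947]
wrist_force: [0.3, 0.8, -0.3]
grip_width: 0.996
gripper_force: 0.0
clock: 9.57
ee_pos: [0.5777, -0.3489, 0.1057]
tcp_rot: [3.141, 0.001, 1.948]
wrist_force: [0.7, -0.9, -0.1]
grip_width: 1.0
gripper_force: 0.0
clk 9.575 pos [ 0.5777 -0.3489  0.1057] yaw 1.948 F [ 0.7 -0.9 -0.1] -> linear [ -4.4  -2.6 102.7] spin 0.00447739146503956
2091 [ 0.58274886 -0.36629135] [ 0.386601   -0.92224705  0.5827489  -0.36629134]
```

View pics/w2.png

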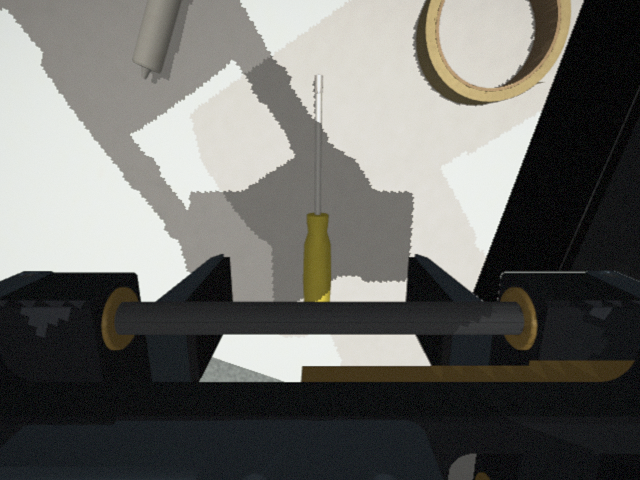

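The handle is centred between the fingers, with its blade shoulder at (317,213) and its tip at (319,75). The tape and pen are clear.

```bash
python3 - <<'E'
from h import *
d=dict(np.load('pics/w2.png.npz'));print('tip',onz(d,319,75,.011),'shoulder',onz(d,317,213,.011))
E
python3 -m crank '[{"linear":[-4,-1,50],"spin":0},{"linear":[-4,-1,80],"spin":0},{"linear":[-4,-1,95],"spin":0},{"linear":[-4,-1,102],"spin":0},{"linear":[-4,-1,102],"spin":0}]'
python3 -m crank '[{"linear":[0,0,0],"spin":0},{"linear":[0,0,0],"spin":0},{"linear":[0,0,0],"spin":0},{"linear":[0,0,0],"spin":0},{"linear":[0,0,0],"spin":0}]' 255
python3 -m crank '[{"linear":[0,0,0],"spin":0},{"linear":[0,0,0],"spin":0},{"linear":[0,0,0],"spin":0},{"linear":[0,0,0],"spin":0},{"linear":[0,0,0],"spin":0}]'
```

```text
tip [ 0.53352324 -0.23836817  0.011     ] shoulder [ 0.56833945 -0.33010928  0.011     ]
clock: 10.25
ee_pos: [0.5783, -0.3532, 0.0034]
tcp_rot: [3.141, 0.001, 1.948]
wrist_force: [0.3, -0.5, -0.0]
grip_width: 1.0
gripper_force: 0.0
clock: 10.88
ee_pos: [0.578, -0.353, 0.003]
tcp_rot: [-3.142, -0.0, 1.948]
wrist_force: [0.3, -0.1, -0.3]
grip_width: 0.487
gripper_force: 0.0
clock: 11.5
ee_pos: [0.578, -0.353, 0.0029]
tcp_rot: [-3.142, 0.0, 1.948]
wrist_force: [-0.1, 0.4, -1.0]
grip_width: 0.247
gripper_force: 30.0
```

```bash
python3 -m crank '[{"linear":[0,0,-20],"spin":0.02},{"linear":[0,0,-45],"spin":0.06},{"linear":[0,0,-70],"spin":0.114},{"linear":[0,0,-84],"spin":0.114},{"linear":[0,0,-84],"spin":0.114}]'
python3 - <<'E'
from h import *
print(own(env.observe()['ee_pos']));go(w(-13,-285,87),1.834)
E
```

```text
clock: 12.12
ee_pos: [0.5785, -0.3534, 0.0883]
tcp_rot: [3.14, 0.002, 1.835]
wrist_force: [-0.9, -0.2, -0.9]
grip_width: 0.256
gripper_force: 30.0
[ -75.24936827 -469.97491684   88.34654633]
clk 12.125 pos [ 0.5785 -0.3534  0.0883] yaw 1.835 F [-0.9 -0.2 -0.9] -> linear [184.9  62.5   1.1] spin 0.0011166399588447007
```

```bash
python3 -m crank '[{"linear":[40,25,0],"spin":0},{"linear":[85,50,0],"spin":0},{"linear":[130,62,0],"spin":0},{"linear":[170,62,0],"spin":0},{"linear":[185,62,0],"spin":0}]'
python3 -m crank '[{"linear":[0,0,0],"spin":0},{"linear":[0,0,0],"spin":0},{"linear":[0,0,0],"spin":0},{"linear":[0,0,0],"spin":0},{"linear":[0,0,0],"spin":0}]'
python3 - <<'E'
from h import *
print(own(env.observe()['ee_pos']));go(w(-13,-231,87),1.834)
a=snap('top','top2.png');b=snap('side','side2.png')
p=cv2.imread('pics/top2.png')[180:280,280:400];q=cv2.imread('pics/side2.png')[180:280,290:410]
cv2.imwrite('pics/c2.png',np.vstack([cv2.resize(x,(360,300),interpolation=cv2.INTER_CUBIC) for x in(p,q)]))
e=env.observe()['ee_pos']
for X in [w(-13,-125,111),w(-13,-231+123-54,95),w(-45,-125,128)]: print(own(X),proj(a,X),proj(b,X))
E
```

```text
clock: 12.75
ee_pos: [0.5885, -0.156, 0.0861]
tcp_rot: [-3.14, -0.001, 1.837]
wrist_force: [-0.7, 0.0, -1.3]
grip_width: 0.25
gripper_force: 30.0
clock: 13.38
ee_pos: [0.5897, -0.1586, 0.0869]
tcp_rot: [3.142, 0.0, 1.834]
wrist_force: [-0.0, 0.1, -0.6]
grip_width: 0.246
gripper_force: 30.0
[ -13.80069681 -284.80746681   86.9130992 ]
clk 13.375 pos [ 0.5897 -0.1586  0.0869] yaw 1.834 F [-0.   0.1 -0.6] -> linear [53.8  0.8 -0.1] spin -0.0002604467308389147
[ -13. -125.  111.] (np.float64(324.02474954711806), np.float64(221.47461869722082)) (np.float64(351.9360058570094), np.float64(229.52317996560393))
[ -13. -162.   95.] (np.float64(339.350737450287), np.float64(219.07789308251668)) (np.float64(360.8086384372828), np.float64(241.0485920511581))
[ -45. -125.  128.] (np.float64(327.3779734912423), np.float64(233.4647545965417)) (np.float64(340.4509729936355), np.float64(224.77342423649594))
```

View pics/c2.png

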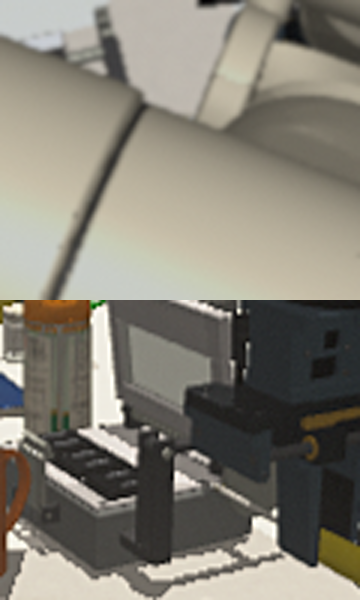

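In the side view the post top is at about (341,226), against a predicted (340.5,224.8), so the tester frame holds. The arm blocks the top view, so I'll use the wrist camera.

Run:
```python
from h import *
d=snap('wrist','w3.png')
for X in [w(-13,-125,111),w(-13,-125,119),w(-13.8,-162,95),w(-45,-125,128)]: print(own(X),proj(d,X))
```

```text
[ -13. -125.  111.] (np.float64(322.67089205428385), np.float64(-122.59618597727538))
[ -13. -125.  119.] (np.float64(322.9432477962456), np.float64(-141.2796606490946))
[ -13.8 -162.    95. ] (np.float64(319.99111775761077), np.float64(16.1375464366933))
[ -45. -125.  128.] (np.float64(214.89079559157216), np.float64(-165.79288128493826))
```

View pics/w3.png

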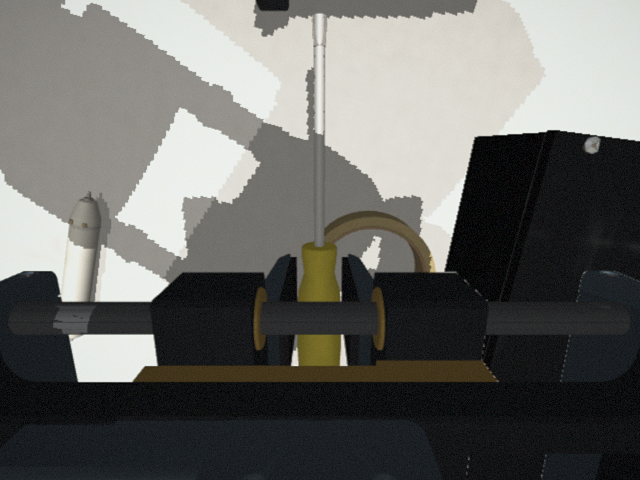

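The screwdriver is level and straight: its tip is at (319,14) against a predicted (320,16), and the post foot at (272,4) is left of the blade line. I'll advance under the pawl and lift.

```bash
python3 -m crank '[{"linear":[15,1,0],"spin":0},{"linear":[30,1,0],"spin":0},{"linear":[42,1,0],"spin":0},{"linear":[54,1,0],"spin":0},{"linear":[54,1,0],"spin":0}]'
python3 -m crank '[{"linear":[0,0,-5],"spin":0},{"linear":[0,0,-10],"spin":0},{"linear":[0,0,-15],"spin":0},{"linear":[0,0,-21],"spin":0},{"linear":[0,0,-27],"spin":0}]'
python3 -m crank '[{"linear":[0,0,0],"spin":0},{"linear":[0,0,0],"spin":0},{"linear":[0,0,0],"spin":0},{"linear":[0,0,0],"spin":0},{"linear":[0,0,0],"spin":0}]'
python3 - <<'E'
from h import *
print(own(env.observe()['ee_pos']));b=snap('side','side3.png')
cv2.imwrite('pics/c3.png',cv2.resize(b['image'][160:290,270:410,::-1],None,fx=4,fy=4,interpolation=cv2.INTER_CUBIC))
E
```

```text
clock: 14.15
ee_pos: [0.5763, -0.1049, 0.087]
tcp_rot: [-3.141, -0.0, 1.835]
wrist_force: [-0.1, -0.5, -0.2]
grip_width: 0.249
gripper_force: 30.0
clock: 14.78
ee_pos: [0.5766, -0.1059, 0.1144]
tcp_rot: [-3.142, 0.0, 1.834]
wrist_force: [-1.1, -1.6, -1.8]
grip_width: 0.253
gripper_force: 30.0
clock: 15.4
ee_pos: [0.5765, -0.1058, 0.1138]
tcp_rot: [-3.141, -0.0, 1.834]
wrist_force: [1.2, 0.1, -1.0]
grip_width: 0.249
gripper_force: 30.0
[ -12.80169836 -230.40734347  113.84898985]
```

View pics/c3.png

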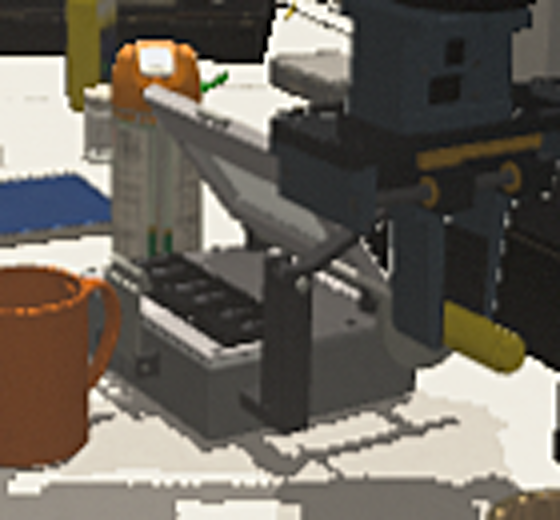

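The pawl is raised, with its bar from (300,270) to (360,235) in the crop, and the lid is sinking. I'll hold it there.

```bash
for i in 1 2 3 4 5; do python3 -m crank '[{"linear":[0,0,0],"spin":0},{"linear":[0,0,0],"spin":0},{"linear":[0,0,0],"spin":0},{"linear":[0,0,0],"spin":0},{"linear":[0,0,0],"spin":0}]' | head -1; done
python3 - <<'E'
from h import *
b=snap('side','side4.png')
cv2.imwrite('pics/c4.png',cv2.resize(b['image'][160:290,270:410,::-1],None,fx=4,fy=4,interpolation=cv2.INTER_CUBIC))
E
```

```text
clock: 16.08
clock: 16.7
clock: 17.32
clock: 17.95
clock: 18.58
```

View pics/c4.png

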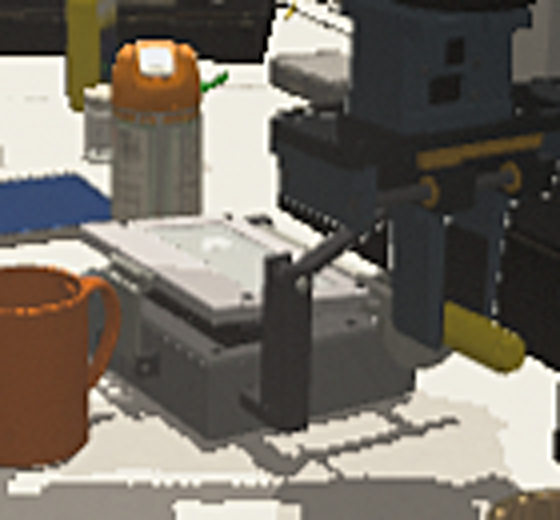

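The lid is down, resting on the catch with its front edge slightly high. I'll lower the blade, withdraw and go back to the bench.

```bash
python3 -m crank '[{"linear":[0,0,10],"spin":0},{"linear":[0,0,20],"spin":0},{"linear":[0,0,27],"spin":0},{"linear":[-5,0,27],"spin":0},{"linear":[-54,0,27],"spin":0}]'
python3 -m crank '[{"linear":[-50,-15,0],"spin":0},{"linear":[-100,-40,0],"spin":0},{"linear":[-150,-62,0],"spin":0},{"linear":[-185,-62,0],"spin":0},{"linear":[-185,-62,0],"spin":0}]'
python3 - <<'E'
from h import *
go([.578,-.353,.004],1.948)
E
```

```text
clock: 19.25
ee_pos: [0.5905, -0.1567, 0.087]
tcp_rot: [-3.141, -0.001, 1.837]
wrist_force: [0.9, 0.3, -0.2]
grip_width: 0.255
gripper_force: 30.0
clock: 19.88
ee_pos: [0.5792, -0.3558, 0.0871]
tcp_rot: [3.141, 0.002, 1.832]
wrist_force: [-0.2, 0.4, -1.9]
grip_width: 0.249
gripper_force: 30.0
clk 19.875 pos [ 0.5792 -0.3558  0.0871] yaw 1.832 F [-0.2  0.4 -1.9] -> linear [ 3.1 -0.5 83.1] spin -0.11639033930968434
```

```bash
python3 -m crank '[{"linear":[2,0,30],"spin":-0.05},{"linear":[2,0,55],"spin":-0.116},{"linear":[2,0,70],"spin":-0.116},{"linear":[2,0,78],"spin":-0.116},{"linear":[2,0,82],"spin":-0.116}]'
python3 -m crank '[{"linear":[0,0,1],"spin":0},{"linear":[0,0,1],"spin":0},{"linear":[0,0,1],"spin":0},{"linear":[0,0,1],"spin":0},{"linear":[0,0,1],"spin":0}]'
```

```text
clock: 20.5
ee_pos: [0.5787, -0.3508, 0.0051]
tcp_rot: [3.141, 0.0, 1.949]
wrist_force: [-0.8, 0.3, -1.4]
grip_width: 0.253
gripper_force: 30.0
clock: 21.12
ee_pos: [0.5785, -0.3509, 0.0041]
tcp_rot: [3.141, 0.0, 1.95]
wrist_force: [0.0, -0.4, -1.4]
grip_width: 0.25
gripper_force: 30.0
```

```bash
python3 -m crank '[{"linear":[0,0,1],"spin":0},{"linear":[0,0,1],"spin":0},{"linear":[0,0,1],"spin":0},{"linear":[0,0,1],"spin":0},{"linear":[0,0,1],"spin":0}]'
python3 -m crank '[{"linear":[0,0,0],"spin":0},{"linear":[0,0,0],"spin":0},{"linear":[0,0,0],"spin":0},{"linear":[0,0,0],"spin":0},{"linear":[0,0,0],"spin":0}]' 0
python3 -m crank '[{"linear":[0,0,-20],"spin":0},{"linear":[0,0,-60],"spin":0},{"linear":[0,0,-110],"spin":0},{"linear":[0,0,-170],"spin":0},{"linear":[0,0,-200],"spin":0}]'
python3 - <<'E'
from h import *
go(w(-50,0,200),3.405)
E
```

```text
clock: 21.75
ee_pos: [0.5784, -0.3508, 0.0029]
tcp_rot: [-3.142, -0.0, 1.95]
wrist_force: [-1.0, -0.6, -0.3]
grip_width: 0.249
gripper_force: 30.0
clock: 22.38
ee_pos: [0.5785, -0.3508, 0.003]
tcp_rot: [-3.142, 0.0, 1.95]
wrist_force: [-0.7, 0.2, -0.1]
grip_width: 0.776
gripper_force: 0.0
clock: 23.0
ee_pos: [0.5793, -0.3514, 0.2083]
tcp_rot: [3.139, 0.005, 1.95]
wrist_force: [0.1, -0.3, 0.2]
grip_width: 1.001
gripper_force: 0.0
clk 23.0 pos [ 0.5793 -0.3514  0.2083] yaw 1.95 F [ 0.1 -0.3  0.2] -> linear [462.4  78.2   6.4] spin -1.4547875507156736
```

```bash
python3 -m crank '[{"linear":[50,9,0],"spin":-0.18},{"linear":[105,18,0],"spin":-0.36},{"linear":[160,27,0],"spin":-0.54},{"linear":[215,36,0],"spin":-0.72},{"linear":[270,45,0],"spin":-0.9}]' 255
python3 -m crank '[{"linear":[0,0,0],"spin":-0.18},{"linear":[0,0,0],"spin":-0.36},{"linear":[0,0,0],"spin":-0.55},{"linear":[0,0,0],"spin":-0.55},{"linear":[0,0,0],"spin":-0.55}]'
python3 - <<'E'
from h import *
go(w(-50,0,130),3.405)
E
```

```text
clock: 23.62
ee_pos: [0.5198, -0.0818, 0.2044]
tcp_rot: [3.141, 0.002, 2.856]
wrist_force: [0.6, -0.4, 0.2]
grip_width: 0.481
gripper_force: 0.0
clock: 24.25
ee_pos: [0.5203, -0.0834, 0.2036]
tcp_rot: [-3.141, 0.001, -2.888]
wrist_force: [0.1, -0.8, 0.1]
grip_width: 0.002
gripper_force: 0.0
clk 24.25 pos [ 0.5203 -0.0834  0.2036] yaw -2.888 F [ 0.1 -0.8  0.1] -> linear [ -9.5 194.3  73.5] spin -0.0093488286841108
```

```bash
python3 -m crank '[{"linear":[-3,50,0],"spin":0},{"linear":[-6,100,0],"spin":-0.009},{"linear":[-9,150,0],"spin":-0.009},{"linear":[-9,194,30],"spin":-0.009},{"linear":[-9,194,73],"spin":-0.009}]'
python3 -m crank '[{"linear":[0,0,0],"spin":0},{"linear":[0,0,10],"spin":0},{"linear":[0,0,20],"spin":0},{"linear":[0,0,30],"spin":0},{"linear":[0,0,34],"spin":0}]'
python3 - <<'E'
from h import *
print(own(env.observe()['ee_pos']));go(w(-50,0,81),3.405)
E
```

```text
clock: 24.88
ee_pos: [0.4794, 0.109, 0.1303]
tcp_rot: [-3.141, 0.003, -2.875]
wrist_force: [0.1, 0.2, -1.5]
grip_width: 0.005
gripper_force: 0.0
clock: 25.5
ee_pos: [0.4792, 0.1063, 0.0955]
tcp_rot: [3.141, -0.001, -2.875]
wrist_force: [-1.2, 0.3, 1.3]
grip_width: 0.007
gripper_force: 0.0
[-51.64659049  -0.29589577  95.46190446]
clk 25.5 pos [0.4792 0.1063 0.0955] yaw -2.875 F [-1.2  0.3  1.3] -> linear [-1.7  0.3 14.5] spin 0.003598981632384479
```

```bash
python3 -m crank '[{"linear":[0,0,4],"spin":0},{"linear":[0,0,7],"spin":0},{"linear":[0,0,10],"spin":0},{"linear":[0,0,12],"spin":0},{"linear":[0,0,14.5],"spin":0}]'
python3 -m crank '[{"linear":[0,0,0.5],"spin":0},{"linear":[0,0,0.5],"spin":0},{"linear":[0,0,0.5],"spin":0},{"linear":[0,0,0.5],"spin":0},{"linear":[0,0,0.5],"spin":0}]'
```

```text
clock: 26.12
ee_pos: [0.4794, 0.1065, 0.0813]
tcp_rot: [-3.142, 0.0, -2.874]
wrist_force: [-0.2, 0.0, -0.7]
grip_width: 0.01
gripper_force: 0.0
clock: 26.75
ee_pos: [0.4794, 0.1065, 0.0812]
tcp_rot: [-3.142, 0.0, -2.874]
wrist_force: [-1.7, -0.7, 7.8]
grip_width: 0.005
gripper_force: 4.2
```

```bash
python3 -m crank '[{"linear":[0,0,0.5],"spin":0},{"linear":[0,0,1],"spin":0},{"linear":[0,0,1],"spin":0},{"linear":[0,0,1],"spin":0},{"linear":[0,0,1],"spin":0}]'
python3 -m crank '[{"linear":[0,0,-20],"spin":0},{"linear":[0,0,-60],"spin":0},{"linear":[0,0,-110],"spin":0},{"linear":[0,0,-160],"spin":0},{"linear":[0,0,-200],"spin":0}]'
python3 -m crank '[{"linear":[0,60,0],"spin":0},{"linear":[0,120,0],"spin":0},{"linear":[0,180,0],"spin":0},{"linear":[0,240,0],"spin":0},{"linear":[0,300,0],"spin":0}]'
python3 - <<'E'
from h import *
b=snap('side','side5.png');a=snap('top','top5.png')
p=cv2.resize(b['image'][170:290,270:410,::-1],(420,360),interpolation=cv2.INTER_CUBIC)
q=cv2.resize(b['image'][270:390,300:480,::-1],(378,252));r=cv2.resize(a['image'][180:320,180:500,::-1],(798,349))[:238]
out=np.zeros((600,800,3),np.uint8);out[:360,:420]=p;out[:252,420:798]=q;out[361:599,:798]=r;cv2.imwrite('pics/c5.png',out)
E
```

```text
clock: 27.38
ee_pos: [0.4794, 0.1065, 0.081]
tcp_rot: [-3.141, 0.001, -2.874]
wrist_force: [-7.8, -0.8, 29.9]
grip_width: 0.005
gripper_force: 14.6
clock: 28.0
ee_pos: [0.4794, 0.1065, 0.282]
tcp_rot: [-3.141, 0.001, -2.874]
wrist_force: [0.3, -0.2, -0.4]
grip_width: 0.005
gripper_force: 0.0
clock: 28.62
ee_pos: [0.3992, 0.3977, 0.2799]
tcp_rot: [-3.142, 0.0, -2.874]
wrist_force: [0.1, -0.8, 0.6]
grip_width: 0.007
gripper_force: 0.0
```

View pics/c5.png

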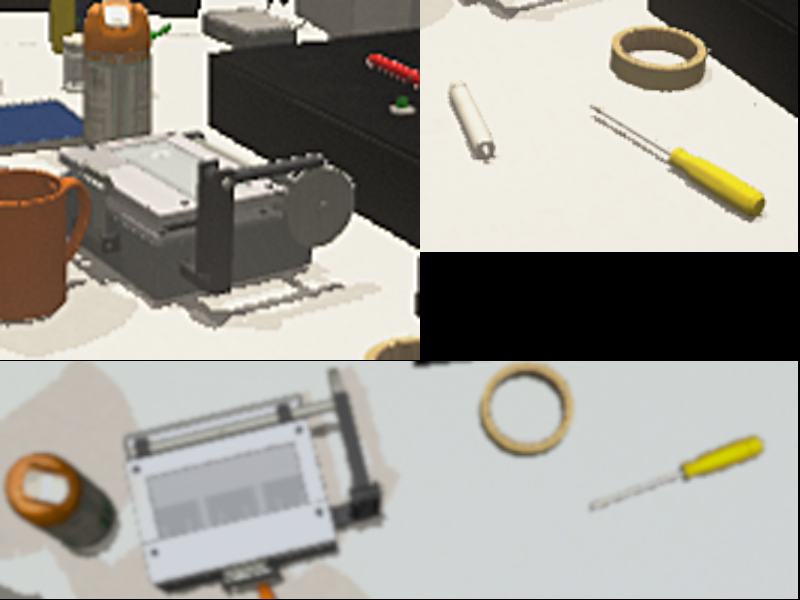

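The lid is flat and held by the catch (lower panel, (250,572)). The pawl is down, the screwdriver lies flat, and the mug, can, tape and pen have not moved.

```bash
python3 -c "
from station import env
print(env.sign_off())"
```

```text
the job is handed in; nothing more can be done
None
```

The job is handed in at about 29 s on the robot's clock: all three modules are fully home, the lid came down with the screwdriver blade holding the pawl up, the screwdriver is flat on the bench, and the lid is shut on its catch; the mug, can, tape and pen were not touched.

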